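# Nest the firing set and take a contact reading at its core

## Task

Put the fireclay firing set together for the kiln, each piece set down gently and sitting upright and fully home: the guard pot in the wide catch dish and the tall melting crucible in the guard pot. Then take the contact thermometer out of its stand and hold it upright with its sprung tip resting on the mark in the middle of the melting crucible's floor, pressed lightly so that the tip is pushed in about half of its 12 mm travel, and finish while still holding it there, steady, with the set still nested. Leave the other things on the bench where they are.

Things in the scene. Friction and masses are not known exactly. Their poses are not given: they have to be found in the camera images.
- catch_dish_center (a point): The catch dish: the widest and lowest of three open round vessels of the same pale unglazed fireclay, 80 mm across the rim and 34 mm high, floor 6 mm thick, walls 4 mm; inside it is about 56 mm wide at the floor and 72 mm at the mouth. Loose, stands on the bench. This point is on its axis, half-way up, 17 mm above its underside; z is its axis, up.
- guard_pot_center (a point): The guard pot: the middle one, 60 mm across and 48 mm high, floor 6 mm thick, walls 4 mm; the outside is straight (60 mm) over its upper 24 mm and narrows below to a 42 mm foot; inside about 37 mm wide at the floor and 52 mm at the mouth. Loose. This point is on its axis, half-way up, 24 mm above its underside; z is its axis, up. Home in the dish, its rim is 20 mm above the dish's rim.
- melting_crucible_center (a point): The melting crucible: the narrowest and tallest, 42 mm across and 62 mm high, floor 6 mm thick, walls 3.5 mm; the outside is straight (42 mm) over its upper 32 mm and narrows below to a 27 mm foot; inside 35 mm wide at the mouth and 56 mm deep. Loose. This point is on its axis, half-way up, 31 mm above its underside; z is its axis, up. Home in the pot, its rim is 20 mm above the pot's rim.
- floor_mark (a point): The mark: a brown ring 11 mm across with a dot, stamped on the middle of the melting crucible's inner floor (on the upper face of the floor, 6 mm above the crucible's underside, on its axis).
- probe_grip (a point): Mid-handle of the contact thermometer (pen-like, 131 mm long, upright in its stand, tip down): black handle 24 mm across, 51 mm long, dial on its top end, then a flange 30 mm across, 4 mm thick, a stem 8 mm thick and a copper tip 10 mm across. On the axis, 105 mm above the tip's face (spring out), 25 mm above the flange, 26 mm below the top; z up along it.
- probe_point (a point): The middle of the thermometer tip's contact face, on the axis; it moves with the sprung tip.
- probe_tip (a joint): How far the sprung tip is pushed into the stem: 0 fully out, 0.012 m fully in (the stop). The spring is light: about 0.3 N to start and 160 N/m, so about 1.3 N half-way in.
- probe: The contact thermometer as a whole (see probe_grip), about 0.1 kg; origin at the tip's face when the spring is out. At the start its flange rests on the stand's top, and stem and tip hang 76 mm down in the bore.
- melting_crucible: The melting crucible as a whole; origin at the centre of its underside.
- guard_pot: The guard pot as a whole; origin at the centre of its underside.
- catch_dish: The catch dish as a whole; origin at the centre of its underside.
- probe_stand: The thermometer's stand: a turned aluminium tube 88 mm high, 36 mm in diameter on a 68 mm foot, bored 18 mm wide and 79 mm deep, fixed to the bench; origin at the centre of its underside.
- jar: Bystander: frit jar with a black cap, 46 mm across, 71 mm high; origin at the centre of its underside.
- rod_stub: Bystander: stub of clear glass rod, 66 mm long, 10 mm thick, lying.
- gauge_block: Bystander: small drilled block, 16x30x18 mm.
Not all that is in view belongs to the job. What is shaped like the melting_crucible but purple is not meant.

How it is judged:
On the way:
1. the guard pot stands home in the catch dish and the melting crucible home in the guard pot, let go (horizontal distance between guard_pot_center and catch_dish_center below 0.009 m and z of guard_pot_center in the frame of catch_dish_center between 0.0105 and 0.0155 m and horizontal distance between melting_crucible_center and guard_pot_center below 0.009 m and z of melting_crucible_center in the frame of guard_pot_center between 0.0105 and 0.0155 m and angle between each of catch_dish_center, guard_pot_center, melting_crucible_center's own z axis and vertical below 0.08 rad and height (world z) of catch_dish_center below 0.021 m and contact force between each of melting_crucible, guard_pot and the fingers below 0.1 N), for 0.2 s.
At the end, for the whole second after the job is handed in: Set nested: axes within 9 mm, seat heights within 2.5 mm, upright within 4.5 deg, dish on the bench. Thermometer gripped, still, clear of its stand, within 5.7 deg of upright, tip within 6 mm of the mark, pushed in 3 to 9 mm, bearing 0.4 to 4 N; robot not touching the crucible (horizontal distance between guard_pot_center and catch_dish_center below 0.009 m and z of guard_pot_center in the frame of catch_dish_center between 0.0105 and 0.0155 m and horizontal distance between melting_crucible_center and guard_pot_center below 0.009 m and z of melting_crucible_center in the frame of guard_pot_center between 0.0105 and 0.0155 m and angle between each of catch_dish_center, guard_pot_center, melting_crucible_center's own z axis and vertical below 0.08 rad and height (world z) of catch_dish_center below 0.021 m and value of joint probe_tip between 0.003 and 0.009 m and distance between probe_point and floor_mark below 0.006 m and angle between probe_grip's own z axis and vertical below 0.1 rad and contact force between probe and melting_crucible between 0.4 and 4 N and contact force between probe and the fingers above 2 N and contact force between probe and probe_stand below 0.05 N and contact force between each of the arm, the fingers and melting_crucible below 0.1 N and linear speed of each of probe, melting_crucible below 0.015 m/s); the arm keeps its last pose, push and grip.
It fails at once if a piece of the firing set was dropped (let fall more than about a centimetre) ((linear speed of catch_dish above 0.5 m/s and contact force between catch_dish and anything else below 0.05 N) or (linear speed of guard_pot above 0.5 m/s and contact force between guard_pot and anything else below 0.05 N) or (linear speed of melting_crucible above 0.5 m/s and contact force between melting_crucible and anything else below 0.05 N)).
It fails at once if the thermometer was pressed hard on the crucible (over 10 N) (contact force between probe and melting_crucible above 10 N).
It fails at once if a bystander was shoved more than 3 cm (distance of any of jar, rod_stub, gauge_block from where it was at the start of the episode above 0.03 m).
It also fails if it takes over 67 s, if anything falls off the work surface, if the arm or the gripper's body presses on something with over 40 N, if the wrist force passes 120 N, or if a joint passes its speed limit or range.

## Robot

A 6-joint arm with a two-finger parallel gripper is mounted at the origin on a cart in front of the work surface, level with it; the furniture and walls round the work are solid. World frame = base frame: x ahead of the robot, y to its left, z up, the work surface at z = 0. Lengths are in m, angles in rad, forces in N, time in s.
With the tool pointing down it reaches from about 0.3 to 0.775 m from the base axis. Payload 14.6 kg.
Tool frame: the origin (TCP) lies midway between the tips of the shut fingers; the grasp point (between the pads) lies 19 mm behind it (ctrl.tcp_to_grasp is the z of the grasp point in the tool frame, in m); z points along the fingers, y is the line along which they close (so a half turn about z gives the same grasp; the last joint's range is limited). The gripper opens to 94 mm and grips with 3 to 60 N. Pads are 16 mm wide; open, the fingers measure 119 mm over their backs; the gripper's body (75 mm by 177 mm) begins 78 mm behind the grasp point.
Start: joints at [-1.381, 0.3, 1.521, -0, 1.321, -0.067], TCP at [0.14, -0.532, 0.205] pointing down, gripper open.
Joint ranges: [-3.03, 3.03], [-0.79, 2.21], [0.23, 2.52], [-1.04, 4.18], [0, 3.07], [-2.55, 2.55]. Speed limits (rad/s): [2.22, 2.22, 2.57, 3.14, 3.14, 3.14].

## Interface

Orientations are given as [roll, pitch, yaw] about the fixed x, y, z axes, in that order (R = Rz(yaw) Ry(pitch) Rx(roll)).
In Python, from station import monitor, camera, ctrl gives the robot as it stands.
- The arm moves only by the tool apply_moves, never from a script. Its argument "plan" is one flat list of numbers, 4 for each row, row after row: the shift along the tool's x, y, z in mm, then the turn about the tool's z in rad. In form: [dx, dy, dz, spin, dx, dy, dz, spin, ...]. A call has 1 to 20 rows; each row shifts and turns the commanded pose from where the row before left it, along the tool's axes as they then stand; what a row does not reach is not made up. A row lasts 1/10 s, in which the tool goes at most 50 mm and 8.59 degrees, less where a joint would pass 70% of its speed; a pose out of reach is approached as far as the arm can. A call is refused whole if a number of a shift passes 50 or a number of a turn 0.15, either way. A call with a gripper value outside its range is refused whole. "hand" is the gripper command: -1 is shut, 1 is fully open, values between are in proportion, set as the call begins (left out, the last holds). The fingers move at their own pace and stop on an object; "squeeze" is the grip in N (left out, the last holds). Time passes only in rows, so rows that do not move let the fingers close. It gives the time, the measured TCP pose, the force, the opening and the grip force at its end, in the units of the state.
- monitor.get_obs(): the state, without advancing time (a new reading comes with each control period).
- camera(name): name is "scene" or "side" or "wrist"; returns a dict with "image" (480x640x3 uint8, red, green, blue), "range_z" (480x640 float32, m along the optical axis (not along the pixel's ray), 0 where there is no reading), "mtx" (3x3 intrinsics, pixels), "rvec" (rotation vector, rad) and "tvec" (3), from world to camera coordinates, as OpenCV has them. Camera axes: x right, y down, z forward; pixel columns grow to the right and rows downward; lengths in m; the calibration is good to about 2 mm. A picture is of the moment at which its call begins.
- ctrl.hand_in(): hands the job in; it is judged then, once.
The state is a dict: "time_s": time; "qpos": joint angles; "joint_vel": joint speeds; "tau": joint torques, N m; "ee_pos": TCP position; "eef_rot": TCP orientation; "force": force on the tool from outside, world axes, zero at the start; "moment": the same for the moment, N m; "grip_width": finger opening in m; "grip_force": force on a finger pad.
Only numpy, scipy, OpenCV 4.12 (cv2) and the standard library are available. Lean on these libraries where they do the work, as an engineer would, in place of code of your own. Each camera call takes 0.05 s, during which the arm holds its last target. There are 200 camera calls.

## Working session

There is one attempt and no reset: what is moved stays moved. The work goes in short steps, Python scripts to look and compute and a tool call to move; the robot and the scene stay as the last step left them, time stands still between calls to the robot, and variables do not carry over. Pictures are saved under pics/ and viewed, at most 10 in all, crops included, and the job is handed in when it is done.

Besides the shell and the picture viewer there is one more tool, called after ">>>" in YAML: its name, and indented under it one key for each argument. apply_moves: Moves the arm, as the interface text tells. Its arguments: {"type":"object","properties":{"plan":{"type":"array","items":{"type":"number"}},"hand":{"type":"number"},"squeeze":{"type":"number"}},"required":["plan"]}

```bash
mkdir -p pics
cat > h.py <<'E'
import numpy as np, cv2
from station import monitor, camera, ctrl
def world(c,u,v,z=None):
    """pixel -> world: from depth, or on plane z"""
    R=cv2.Rodrigues(np.array(c["rvec"],float))[0]; t=np.array(c["tvec"],float).ravel()
    ray=np.linalg.inv(c["mtx"])@np.array([u,v,1.])
    o=-R.T@t; d=R.T@ray
    s=c["range_z"][int(v),int(u)] if z is None else (z-o[2])/d[2]
    return o+s*d
def cloud(c):
    R=cv2.Rodrigues(np.array(c["rvec"],float))[0]; t=np.array(c["tvec"],float).ravel()
    v,u=np.mgrid[:480,:640]; Z=c["range_z"]
    ray=np.stack([u,v,np.ones_like(u)],-1)@np.linalg.inv(c["mtx"]).T
    return (ray*Z[...,None]-t)@R
E
python3 - <<'E'
from h import *
im=[]
for n in("scene","side"):
    c=camera(n); np.savez("%s.npz"%n,**c); cv2.imwrite("pics/%s0.png"%n,c["image"][...,::-1])
print(monitor.get_obs(),ctrl.tcp_to_grasp)
E
```

```text
{'time_s': 0.1, 'qpos': array([-1.38059721e+00,  3.00415866e-01,  1.52152339e+00, -2.81644659e-05,
        1.32069413e+00, -6.66258169e-02]), 'joint_vel': array([ 0.00048708, -0.0009705 , -0.00133884,  0.00169581, -0.0007515 ,
       -0.00134581]), 'tau': array([ 5.62885507e-04, -5.32644582e+01, -3.53284228e+01,  7.09133665e-02,
        2.34739407e-02, -6.30713862e-05]), 'ee_pos': array([ 0.13963738, -0.53173381,  0.20494103]), 'eef_rot': array([-3.14055242e+00, -4.20678631e-05,  2.56831898e-01]), 'force': array([-0.36785164,  0.35550198, -0.29105983]), 'moment': array([ 0.00239042, -0.00398922, -0.03375303]), 'grip_force': 0.0, 'grip_width': 0.0938646782174941} -0.0188
```

View pics/scene0.png

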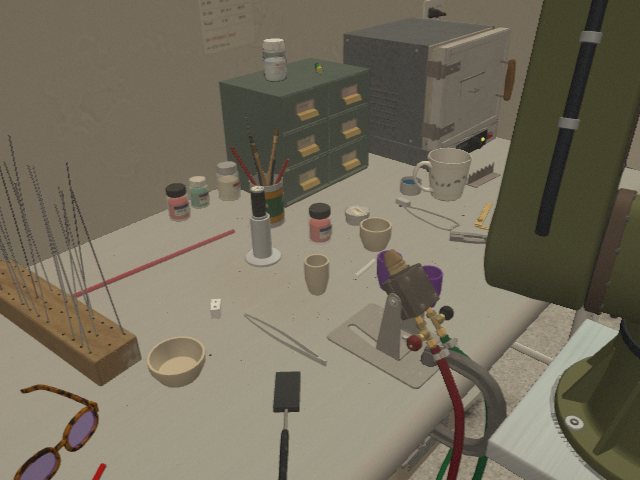

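View pics/side0.png

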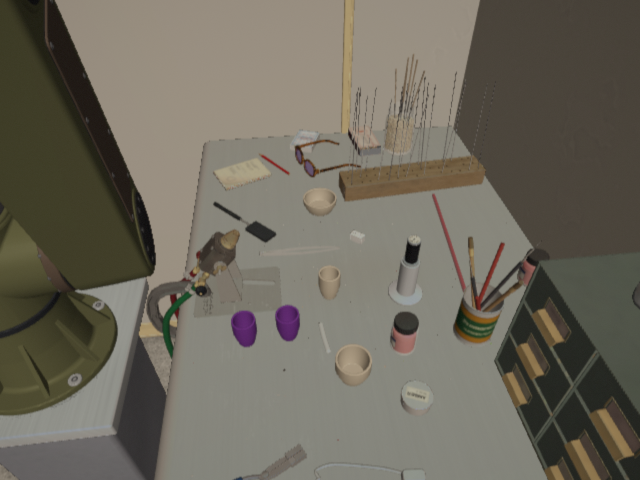

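Scene picture: dish (177,362), crucible (317,275), guard pot (376,236), thermometer in its stand (260,228). Side picture: dish (320,202), crucible (329,283), pot (353,366), thermometer (410,270). The purple cups at side (245,330) and (288,323) aren't meant. The pale fireclay vessel at (329,283) is tall and narrow, so it fits the melting crucible. I'll measure these and enlarge the crop.

```bash
cat > m.py <<'E'
from h import *
from scipy.optimize import least_squares
def fit(P):
    f=lambda p:np.hypot(P[:,0]-p[0],P[:,1]-p[1])-p[2]
    r=least_squares(f,[*P[:,:2].mean(0),.03],loss="soft_l1",f_scale=.001); return r.x.round(4),np.abs(r.fun).mean().round(4)
E
python3 - <<'E'
from m import *
T={"scene":dict(dish=(177,362,38),cruc=(317,275,26),pot=(376,236,24),probe=(259,203,14),stand=(262,240,20),jar=(320,222,18)),
 "side":dict(dish=(320,202,24),cruc=(329,283,20),pot=(353,366,26),probe=(413,250,12),stand=(408,275,20),jar=(404,333,22),gauge=(357,237,9),rod=(325,338,14))}
H=dict(dish=.034,cruc=.062,pot=.048,probe=.139,stand=.088,jar=.071)
for n in T:
    c=dict(np.load(n+".npz")); W=cloud(c)
    for k,(u,v,r) in T[n].items():
        P=W[v-r:v+r,u-r:u+r].reshape(-1,3); P=P[np.isfinite(P).all(1)]
        print(n,k,"med",np.median(P,0).round(3),"z98",np.percentile(P[:,2],[50,98]).round(3),end=" ")
        if k in H:
            Q=P[abs(P[:,2]-H[k])<.003]
            if len(Q)>8: print(len(Q),fit(Q),(Q[:,:2].max(0)+Q[:,:2].min(0)).round(3)/2,np.ptp(Q[:,:2],axis=0).round(3),end="")
        print()
c=dict(np.load("side.npz"));cv2.imwrite("pics/crop1.png",cv2.resize(c["image"][180:400,220:450,::-1],None,fx=2.7,fy=2.7,interpolation=2))
E
```

```text
scene dish med [0.541 0.333 0.002] z98 [0.002 0.035] 533 (array([0.5273, 0.3399, 0.0376]), np.float64(0.0012)) [0.5285 0.34  ] [0.081 0.08 ]
scene cruc med [0.526 0.055 0.002] z98 [0.002 0.063] 163 (array([0.5148, 0.0656, 0.019 ]), np.float64(0.0013)) [0.516 0.066] [0.043 0.043]
scene pot med [ 0.535 -0.118  0.015] z98 [0.015 0.158] 190 (array([ 0.531 , -0.1159,  0.0279]), np.float64(0.0029)) [ 0.5045 -0.0855] [0.113 0.119]
scene probe med [0.673 0.044 0.092] z98 [0.092 0.144] 41 (array([0.6662, 0.0514, 0.0121]), np.float64(0.0009)) [0.6615 0.0555] [0.019 0.02 ]
scene stand med [0.666 0.05  0.01 ] z98 [0.01  0.086] 40 (array([0.6715, 0.0466, 0.0243]), np.float64(0.001)) [0.657 0.06 ] [0.02  0.022]
scene jar med [ 0.628 -0.065  0.027] z98 [0.027 0.073] 184 (array([ 0.6273, -0.0648,  0.0147]), np.float64(0.0041)) [ 0.6275 -0.067 ] [0.042 0.041]
side dish med [0.531 0.356 0.001] z98 [0.001 0.035] 149 (array([0.5289, 0.338 , 0.0378]), np.float64(0.0036)) [0.541 0.353] [0.102 0.111]
side cruc med [0.516 0.076 0.001] z98 [0.001 0.062] 110 (array([0.5165, 0.0632, 0.0191]), np.float64(0.0011)) [0.5165 0.063 ] [0.04  0.043]
side pot med [ 0.534 -0.107  0.002] z98 [0.002 0.049] 275 (array([ 0.5328, -0.1181,  0.0277]), np.float64(0.0011)) [ 0.533  -0.1175] [0.059 0.06 ]
side probe med [0.672 0.051 0.103] z98 [0.103 0.144] 41 (array([0.666 , 0.0499, 0.01  ]), np.float64(0.0013)) [0.6665 0.0485] [0.023 0.018]
side stand med [0.665 0.052 0.008] z98 [0.008 0.109] 86 (array([0.6669, 0.0518, 0.0163]), np.float64(0.0014)) [0.666  0.0515] [0.035 0.036]
side jar med [ 0.627 -0.072  0.012] z98 [0.012 0.073] 382 (array([ 0.6296, -0.0696,  0.0147]), np.float64(0.0041)) [ 0.6295 -0.069 ] [0.041 0.041]
side gauge med [0.599 0.216 0.001] z98 [0.001 0.019] 
side rod med [ 0.496 -0.037  0.   ] z98 [0.   0.01]
```

View pics/crop1.png

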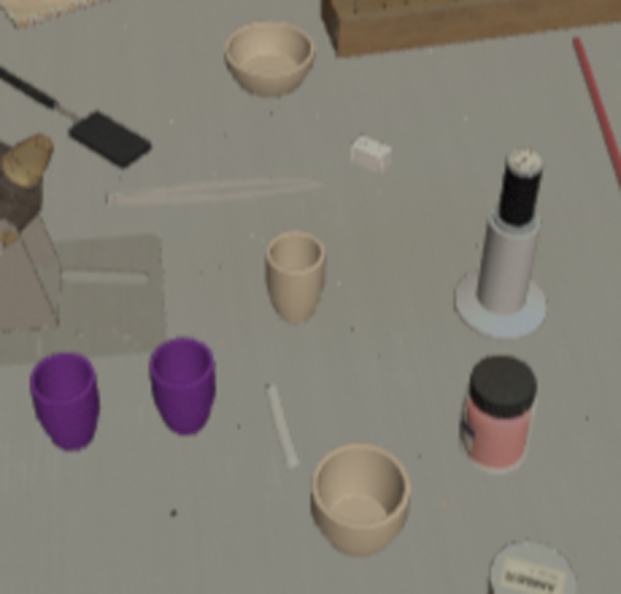

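The crop confirms the three pale vessels, with the thermometer to the right at (515,200). Next I need the tall obstacles near the work areas.

Run:
```python
from m import *
W=np.concatenate([cloud(dict(np.load(n+".npz"))).reshape(-1,3)[np.load(n+".npz")["range_z"].ravel()>0] for n in("scene","side")])
xs=np.arange(.24,.86,.04); ys=np.arange(-.32,.56,.04)
print("max z (cm); cols y:",' '.join("%3d"%round(100*y) for y in ys))
for x in xs:
    r=[]
    for y in ys:
        P=W[(abs(W[:,0]-x)<.02)&(abs(W[:,1]-y)<.02)&(W[:,2]<.6)]
        r.append("%3d"%round(100*np.percentile(P[:,2],99)) if len(P)>3 else "  .")
    print("x%4.2f               "%x,' '.join(r))
```

```text
max z (cm); cols y: -32 -28 -24 -20 -16 -12  -8  -4   0   4   8  12  16  20  24  28  32  36  40  44  48  52  56
x0.24                  .   .   0   0   0  59  57  56  55  49  26   6   1   0   0   0   0   0   0   0   0   0   0
x0.28                  .   .   0   0   0   0   0   0   0   7  12  12   8   0   0   0   0   1   1   2   1   1   0
x0.32                  .   .   0   0   0   0   0   6   6  11  15  15   1   0   0   0   1   1   0   2   1   1   1
x0.36                  .   1   0   0   0   0   0   6   6   2  16  16   1   0   1   1   1   0   0   0   1   1   1
x0.40                  1   2   1   0   0   0   0   6   6   1   1   1   1   1   1   1   0   0   0   0   1   1   1
x0.44                  1   1   1   0   0   0   0   6   6   1   1   1   0   1   0   0   0   0   0   0   1   1   1
x0.48                  1   1   1   0   0   0   1   1   1   6   6   0   0   1   0   0   4   4   0   0   1   4   4
x0.52                  1   1   0   0   5   5   5   0   0   6   6   0   0   1   0   3   4   4   0   3   4   4   4
x0.56                  1   2   0   0   5   5   5   0   0   0   0   0   0   1   0   0   4   4   0   0   3   0   0
x0.60                  7   2   0   3   3   0   7   7   0   0   0   0   0   2   2   0   0  19  27  22   3   0   0
x0.64                  2   0   0   3   3   0   7   7   0  14  13   0   0   0   0   0   0   5  27  24   3   1   0
x0.68                  0   0   0   0   0   0   0   0   1  14  14   0   0   0   0   0   0  25  26   5   0   0   3
x0.72                  0   0   0   0   0   0  14  17  19   0   0   0   0   0   0   0   0  27  28  15   0   0   6
x0.76                 25  25  25  24  25  24  17  16  18   1   0   0   0   0   0   0   0  26  27  25   0   0  23
x0.80                 25  25  25  25  25  25  22  20  17   1   1   1   1   1   1   1   1   5  27  24   0   6  23
x0.84                 26  26  25  30  25  25   0   0   0   0   0   0   0   0   0   0   0  29  13  26   0   0   0
```

>>> apply_moves:
  plan: [0, 0, 0, 0.128, 0, 0, 0, 0.128, 20, -21, 0, 0, 30, -32, 0, 0, 30, -32, 0, 0, 30, -32, 0, 0, 30, -32, 0, 0, 30, -32, 0, 0, 30, -32, 0, 0, 30, -32, 0, 0, 30, -32, 0, 0, 30, -32, 0, 0, 30, -32, 0, 0, 30, -32, 0, 0, 30, -32, 20, 0, 12, -10, 30, 0, 0, 0, 30, 0, 0, 0, 0, 0]
  hand: 1
  squeeze: 12

```text
time_s: 1.9
ee_pos: [0.5296, -0.1156, 0.1216]
eef_rot: [-3.14, 0.007, 0.002]
force: [0.2, 0.1, 0.5]
grip_width: 0.0942
grip_force: 0.0
```

Run:
```python
from m import *
c=camera("wrist"); o=monitor.get_obs(); print(o["time_s"],o["ee_pos"],o["eef_rot"],o["force"])
cv2.imwrite("pics/w1.png",c["image"][...,::-1])
W=cloud(c); P=W[c["range_z"]>0]; Q=P[(abs(P[:,2]-.047)<.0025)&(np.hypot(P[:,0]-.532,P[:,1]+.117)<.045)]
print(len(Q),len(Q)>8 and (fit(Q),Q.max(0),Q.min(0)))
```

```text
1.95 [ 0.53054669 -0.11634676  0.12430459] [-3.14062866e+00  3.44821279e-03  1.07831473e-03] [ 0.25391973 -0.83096801  0.51833062]
1842 ((array([ 0.5334, -0.1164,  0.0277]), np.float64(0.001)), array([ 0.56305192, -0.08675577,  0.04854049]), array([ 0.50334749, -0.14594567,  0.04451659]))
```

View pics/w1.png

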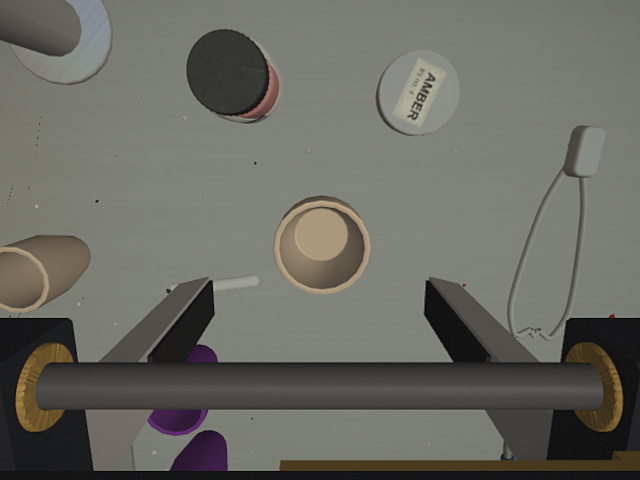

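The wrist view shows the pot at (321,245), centred between the open fingers, and the glass rod near the left finger at about (215,285). I'll lower and grip.

>>> apply_moves:
  plan: [2, 0, 25, 0, 0, 0, 25, 0, 0, 0, 20, 0, 0, 0, 12, 0, 0, 0, 8, 0, 0, 0, 2, 0, 0, 0, 0, 0]

```text
time_s: 2.65
ee_pos: [0.5337, -0.1169, 0.0342]
eef_rot: [3.141, -0.001, 0.001]
force: [-0.7, 0.3, -0.4]
grip_width: 0.0939
grip_force: 0.0
```

>>> apply_moves:
  plan: [0, 0, 0, 0, 0, 0, 0, 0, 0, 0, 0, 0, 0, 0, 0, 0, 0, 0, 0, 0, 0, 0, 0, 0, 0, 0, 0, 0, 0, 0, 0, 0]
  hand: -1
  squeeze: 15

```text
time_s: 3.45
ee_pos: [0.5334, -0.1167, 0.0336]
eef_rot: [3.142, -0.0, 0.001]
force: [0.0, -0.3, 3.2]
grip_width: 0.06
grip_force: 15.0
```

>>> apply_moves:
  plan: [0, 0, -8, 0, 0, 0, -20, 0, 0, 0, -25, 0, 0, 0, -25, 0, 0, -10, -22, 0, 0, -20, -10, 0, 0, -30, 0, 0, 0, -35, 0, 0, 0, -35, 0, 0, 0, -35, 0, 0, 0, -35, 0, 0, 0, -35, 0, 0, 0, -35, 0, 0, 0, -35, 0, 0, 0, -35, 0, 0, 0, -35, 0, 0, -3, -30, 0, 0, -2, -20, 0, 0, 0, -15, 0, 0, 0, 0, 0, 0]

```text
time_s: 5.45
ee_pos: [0.5277, 0.3245, 0.1434]
eef_rot: [-3.142, 0.0, 0.002]
force: [0.5, -0.4, -1.2]
grip_width: 0.0606
grip_force: 15.0
```

Run:
```python
from m import *
c=camera("wrist"); o=monitor.get_obs(); print(o["time_s"],o["ee_pos"],o["eef_rot"],o["force"])
cv2.imwrite("pics/w2.png",c["image"][...,::-1])
W=cloud(c); P=W[c["range_z"]>0]; Q=P[(abs(P[:,2]-.034)<.0025)&(np.hypot(P[:,0]-.528,P[:,1]-.339)<.055)]
print(len(Q),len(Q)>8 and (fit(Q),Q.max(0),Q.min(0)))
```

```text
5.5 [0.52792047 0.32339463 0.14335776] [3.14132422e+00 2.95234195e-04 1.49799359e-03] [-0.25820461  0.09629548 -1.53212864]
1077 ((array([0.5294, 0.34  , 0.0376]), np.float64(0.001)), array([0.56865181, 0.37943321, 0.03489598]), array([0.50454137, 0.30057233, 0.03150172]))
```

View pics/w2.png

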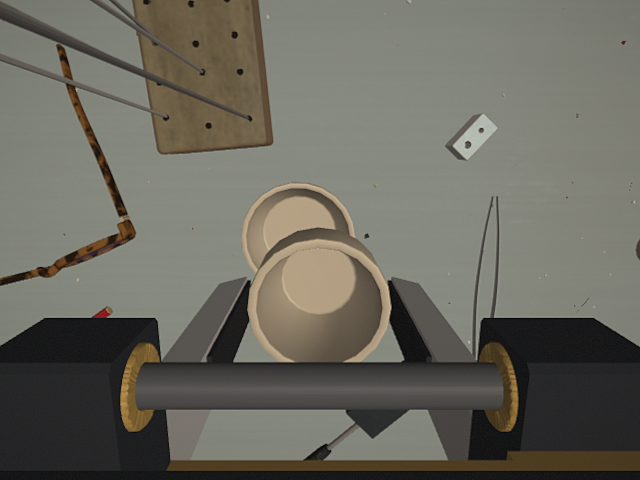

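The dish is at (298,235) and the held pot at (320,305) looks upright. I'll move 16 mm in y and then lower.

>>> apply_moves:
  plan: [1, -8, 0, 0, 0, -8, 0, 0, 0, 0, 15, 0, 0, 0, 20, 0, 0, 0, 20, 0, 0, 0, 18, 0, 0, 0, 10, 0, 0, 0, 7, 0, 0, 0, 4, 0, 0, 0, 3, 0, 0, 0, 2, 0, 0, 0, 0, 0, 0, 0, 0, 0]

```text
time_s: 6.8
ee_pos: [0.5292, 0.3394, 0.0448]
eef_rot: [-3.141, -0.001, 0.001]
force: [-0.1, 0.6, -1.9]
grip_width: 0.0607
grip_force: 15.0
```

>>> apply_moves:
  plan: [0, 0, 1, 0, 0, 0, 1, 0, 0, 0, 1, 0, 0, 0, 1, 0, 0, 0, 1, 0, 0, 0, 0, 0]

```text
time_s: 7.4
ee_pos: [0.529, 0.3394, 0.0396]
eef_rot: [-3.142, -0.0, 0.001]
force: [-0.9, -1.0, 1.4]
grip_width: 0.0604
grip_force: 15.0
```

>>> apply_moves:
  plan: [0, 0, 1, 0, 0, 0, 0, 0]

```text
time_s: 7.6
ee_pos: [0.5292, 0.3394, 0.0395]
eef_rot: [-3.141, -0.001, 0.001]
force: [-4.4, -3.2, 10.2]
grip_width: 0.0605
grip_force: 15.0
```

>>> apply_moves:
  plan: [0, 0, 0, 0, 0, 0, 0, 0, 0, 0, 0, 0, 0, 0, 0, 0, 0, 0, -5, 0, 0, 0, -15, 0, 0, 0, -25, 0, 0, 0, -30, 0, 0, 20, -25, 0, 0, 30, 0, 0, 0, 0, 0, 0]
  hand: 1

```text
time_s: 8.7
ee_pos: [0.5297, 0.2873, 0.1407]
eef_rot: [-3.141, -0.002, -0.001]
force: [-0.6, 0.4, 0.2]
grip_width: 0.0941
grip_force: 0.0
```

```bash
cat > chk.py <<'E'
from m import *
import sys
o=monitor.get_obs(); print(o["time_s"],o["ee_pos"].round(4),o["eef_rot"].round(3))
H=eval(sys.argv[2])
for n in sys.argv[1].split(","):
    c=camera(n); W=cloud(c); P=W[c["range_z"]>0]; P=P[np.hypot(P[:,0]-.5293,P[:,1]-.3395)<.05]
    for h in H:
        Q=P[abs(P[:,2]-h)<.0025]; 
        if len(Q)>8: print(n,h,len(Q),fit(Q),"mid",((Q.max(0)+Q.min(0))/2).round(4),"span",np.ptp(Q,axis=0).round(3))
    T=P[P[:,2]>max(H)-.006]; A=np.c_[T[:,:2],np.ones(len(T))]
    print(n,"top z",np.percentile(P[:,2],[95,99]).round(4),"above 20mm floor-ish",)
    # rim plane: points near the local top
    k=np.linalg.lstsq(A,T[:,2],rcond=None)[0]; r=T[:,2]-A@k
    T=T[r>-.001]; A=A[r>-.001]; k=np.linalg.lstsq(A,T[:,2],rcond=None)[0]; print("  rim tilt",k[:2].round(3),len(T))
E
python3 chk.py wrist,scene,side [.034,.054]
```

```text
8.7 [0.5297 0.2873 0.1407] [-3.141e+00 -2.000e-03 -1.000e-03]
wrist 0.034 1852 (array([0.5296, 0.3398, 0.0372]), np.float64(0.0026)) mid [0.5291 0.34   0.034 ] span [0.079 0.079 0.005]
wrist 0.054 1445 (array([0.529 , 0.3397, 0.0277]), np.float64(0.001)) mid [0.5287 0.3399 0.0531] span [0.059 0.06  0.003]
wrist top z [0.2694 0.2711] above 20mm floor-ish
  rim tilt [ 1.06  -0.473] 19081
scene 0.034 554 (array([0.5234, 0.3422, 0.033 ]), np.float64(0.0039)) mid [0.5263 0.3395 0.034 ] span [0.077 0.08  0.005]
scene 0.054 380 (array([0.5268, 0.3397, 0.0278]), np.float64(0.0011)) mid [0.5282 0.3399 0.0539] span [0.061 0.059 0.005]
scene top z [0.4386 0.4515] above 20mm floor-ish
  rim tilt [-2.136  0.778] 6090
side 0.034 161 (array([0.5291, 0.3336, 0.0324]), np.float64(0.0044)) mid [0.5291 0.3319 0.034 ] span [0.078 0.069 0.005]
side 0.054 91 (array([0.5284, 0.3375, 0.0277]), np.float64(0.0014)) mid [0.5286 0.3365 0.0535] span [0.058 0.061 0.004]
side top z [0.4487 0.4562] above 20mm floor-ish
  rim tilt [-2.103 -4.242] 359
```

The pot is home: its rim is at 54 mm and it sits concentric with the dish. On to the crucible.

>>> apply_moves:
  plan: [0, 15, 0, 0, -3, 30, 0, 0, -5, 35, 0, 0, -5, 35, 0, 0, 0, 35, 0, 0, 0, 35, 0, 0, 0, 25, 0, 0, 0, 15, 0, 0, 0, 0, 0, 0]

```text
time_s: 9.75
ee_pos: [0.5162, 0.0631, 0.1384]
eef_rot: [3.142, 0.0, -0.001]
force: [0.2, 0.3, -0.5]
grip_width: 0.094
grip_force: 0.0
```

Run:
```python
from m import *
c=camera("wrist"); o=monitor.get_obs(); print(o["time_s"],o["ee_pos"],o["eef_rot"])
W=cloud(c); P=W[c["range_z"]>0]; Q=P[(abs(P[:,2]-.0615)<.0025)&(np.hypot(P[:,0]-.516,P[:,1]-.064)<.035)]
print(len(Q),len(Q)>8 and (fit(Q),(Q.max(0)+Q.min(0))/2,np.ptp(Q,axis=0)))
```

```text
9.8 [0.51622556 0.06423405 0.138427  ] [-3.14146788e+00  1.12906749e-04 -3.19654563e-05]
1022 ((array([0.5172, 0.0652, 0.019 ]), np.float64(0.0008)), array([0.5169652 , 0.06502377, 0.06084889]), array([0.04139724, 0.04057595, 0.00369304]))
```

>>> apply_moves:
  plan: [1, -1, 20, 0, 0, 0, 25, 0, 0, 0, 22, 0, 0, 0, 15, 0, 0, 0, 8, 0, 0, 0, 2, 0, 0, 0, 0, 0]

```text
time_s: 10.5
ee_pos: [0.5174, 0.0659, 0.0468]
eef_rot: [-3.142, -0.0, 0.001]
force: [0.5, 0.5, -0.2]
grip_width: 0.094
grip_force: 0.0
```

>>> apply_moves:
  plan: [0, 0, 0, 0, 0, 0, 0, 0, 0, 0, 0, 0, 0, 0, 0, 0, 0, 0, 0, 0, 0, 0, 0, 0, 0, 0, 0, 0, 0, 0, 0, 0]
  hand: -1

```text
time_s: 11.3
ee_pos: [0.5172, 0.0653, 0.0465]
eef_rot: [-3.142, 0.0, 0.001]
force: [-0.3, -0.3, 0.9]
grip_width: 0.0406
grip_force: 15.0
```

>>> apply_moves:
  plan: [0, 0, -6, 0, 0, 0, -20, 0, 0, 0, -25, 0, 0, 0, -25, 0, 0, -10, -16, 0, 0, -25, -8, 0, 4, -35, 0, 0, 4, -35, 0, 0, 4, -35, 0, 0, 0, -35, 0, 0, 0, -35, 0, 0, 0, -30, 0, 0, 0, -20, 0, 0, 0, -14.5, 0, 0, 0, 0, 0, 0, 0, 0, 0, 0]

```text
time_s: 12.9
ee_pos: [0.529, 0.3393, 0.1464]
eef_rot: [3.141, 0.0, 0.001]
force: [0.8, 0.3, -1.7]
grip_width: 0.0413
grip_force: 15.0
```

Run:
```python
from m import *
c=camera("wrist"); o=monitor.get_obs(); print(o["time_s"],o["ee_pos"],o["eef_rot"],o["force"],o["grip_width"])
d=camera("side"); 
cv2.imwrite("pics/w3.png",np.hstack([cv2.resize(c["image"][100:460,140:500],(400,400)),cv2.resize(d["image"][110:230,260:380],(400,400))])[...,::-1])
```

```text
12.95 [0.52915802 0.33892417 0.14649971] [3.14132255e+00 9.28734985e-05 1.64565231e-04] [-0.8133098  -0.30250858 -0.86233539] 0.0404848799119693
```

View pics/w3.png

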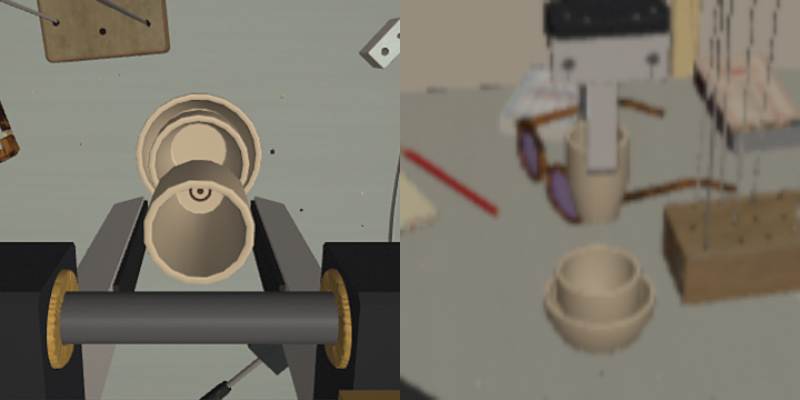

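The crucible hangs upright over the nested pot and dish, at about (195,145) in the left half. I'll lower it.

>>> apply_moves:
  plan: [0, 0, 15, 0, 0, 0, 20, 0, 0, 0, 20, 0, 0, 0, 12, 0, 0, 0, 7, 0, 0, 0, 5, 0, 0, 0, 3, 0, 0, 0, 2, 0, 0, 0, 1, 0, 0, 0, 1, 0, 0, 0, 1, 0, 0, 0, 0, 0]

```text
time_s: 14.2
ee_pos: [0.529, 0.3399, 0.0595]
eef_rot: [-3.142, -0.0, 0.001]
force: [0.1, -0.2, -0.9]
grip_width: 0.0405
grip_force: 15.0
```

>>> apply_moves:
  plan: [0, 0, 1, 0, 0, 0, 0, 0]

```text
time_s: 14.4
ee_pos: [0.5291, 0.3399, 0.0585]
eef_rot: [-3.141, -0.0, 0.001]
force: [-0.8, 0.3, -1.0]
grip_width: 0.0406
grip_force: 15.0
```

>>> apply_moves:
  plan: [0, 0, 0.8, 0, 0, 0, 0, 0]

```text
time_s: 14.6
ee_pos: [0.5293, 0.3399, 0.0584]
eef_rot: [-3.141, -0.001, 0.001]
force: [-1.2, -1.6, 5.5]
grip_width: 0.0408
grip_force: 15.0
```

>>> apply_moves:
  plan: [0, 0, 0, 0, 0, 0, 0, 0, 0, 0, 0, 0, 0, 0, 0, 0, 0, 0, -5, 0, 0, 0, -15, 0, 0, 0, -25, 0, 0, 0, -30, 0, 0, 15, -30, 0, 0, 25, -15, 0, 0, 15, 0, 0, 0, 0, 0, 0]
  hand: 1

```text
time_s: 15.8
ee_pos: [0.5292, 0.2835, 0.178]
eef_rot: [-3.141, -0.0, -0.001]
force: [-0.6, -0.0, -0.7]
grip_width: 0.0939
grip_force: 0.0
```

```bash
python3 chk.py wrist,scene,side [.034,.054,.074,.018] | grep -v -e tilt -e top
python3 - <<'E'
from m import *
c=camera("wrist"); cv2.imwrite("pics/w4.png",cv2.resize(c["image"][100:400,140:540,::-1],(800,600)))
E
```

```text
15.8 [0.5292 0.2835 0.178 ] [-3.141e+00 -0.000e+00 -1.000e-03]
wrist 0.034 1576 (array([0.5296, 0.3399, 0.0373]), np.float64(0.0038)) mid [0.5292 0.34   0.034 ] span [0.079 0.079 0.005]
wrist 0.054 1229 (array([0.5288, 0.3399, 0.0275]), np.float64(0.0021)) mid [0.5287 0.3398 0.054 ] span [0.059 0.059 0.005]
wrist 0.074 775 (array([0.529 , 0.3397, 0.019 ]), np.float64(0.0008)) mid [0.5288 0.3396 0.0731] span [0.041 0.041 0.003]
wrist 0.018 924 (array([0.5439, 0.3286, 0.0259]), np.float64(0.0053)) mid [0.5327 0.3373 0.018 ] span [0.065 0.072 0.005]
scene 0.034 461 (array([0.5285, 0.3394, 0.037 ]), np.float64(0.0033)) mid [0.5259 0.3398 0.034 ] span [0.076 0.079 0.005]
scene 0.054 402 (array([0.5254, 0.3409, 0.0256]), np.float64(0.0035)) mid [0.5267 0.3402 0.054 ] span [0.06  0.06  0.005]
scene 0.074 234 (array([0.5269, 0.3395, 0.019 ]), np.float64(0.0009)) mid [0.5274 0.339  0.074 ] span [0.042 0.043 0.005]
scene 0.018 92 (array([0.5258, 0.3404, 0.0344]), np.float64(0.0007)) mid [0.5235 0.34   0.018 ] span [0.067 0.071 0.005]
side 0.034 129 (array([0.5294, 0.3396, 0.0371]), np.float64(0.0037)) mid [0.529  0.3299 0.0339] span [0.078 0.064 0.005]
side 0.054 113 (array([0.5284, 0.3368, 0.0258]), np.float64(0.0034)) mid [0.5286 0.3332 0.054 ] span [0.058 0.05  0.005]
side 0.074 58 (array([0.5283, 0.3376, 0.0188]), np.float64(0.0013)) mid [0.5279 0.3378 0.0734] span [0.04  0.043 0.004]
side 0.018 29 (array([0.5289, 0.336 , 0.0354]), np.float64(0.0009)) mid [0.5292 0.3266 0.018 ] span [0.071 0.055 0.005]
```

View pics/w4.png

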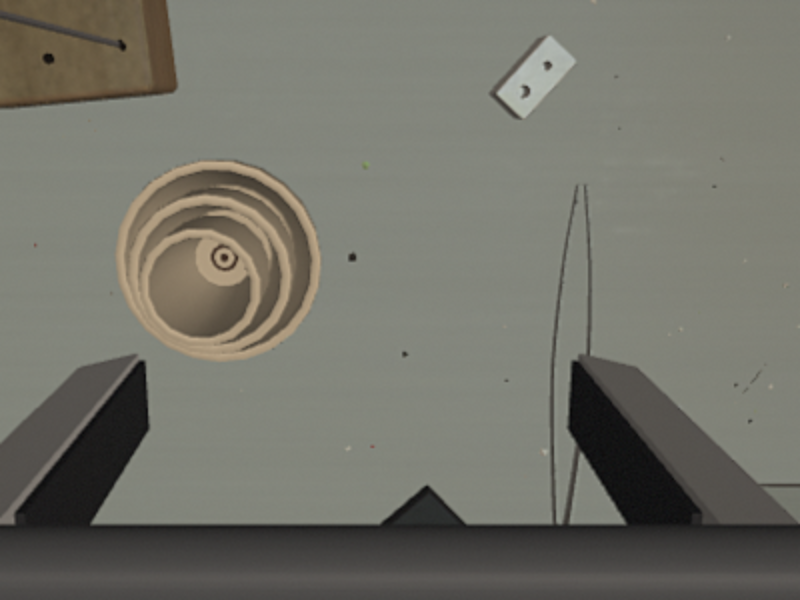

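The set is nested at (0.529, 0.3397) with rims at 34, 54 and 74 mm, and the mark shows at (224,258) in the crop. Now the thermometer.

>>> apply_moves:
  plan: [0, 15, 0, 0, 12, 30, 0, 0, 25, 35, 0, 0, 25, 35, 0, 0, 25, 35, 0, 0, 25, 35, 0, 0, 15, 29, 0, 0, 10, 20, 0, 0, 0, 0, 0, 0.1, 0, 0, 0, 0.1, 0, 0, 0, 0.1, 0, 0, 0, 0.1, 0, 0, 0, 0, 0, 0, 0, 0]

```text
time_s: 17.4
ee_pos: [0.6661, 0.0506, 0.1773]
eef_rot: [3.141, 0.0, -0.396]
force: [0.8, 0.6, -0.4]
grip_width: 0.0939
grip_force: 0.0
```

Run:
```python
from m import *
c=camera("wrist"); o=monitor.get_obs(); print(o["time_s"],o["ee_pos"],o["eef_rot"])
W=cloud(c); P=W[c["range_z"]>0]; 
Q=P[(P[:,2]>.13)&(P[:,2]<.15)&(np.hypot(P[:,0]-.666,P[:,1]-.05)<.03)]
Q=Q[Q[:,2]>Q[:,2].max()-.005]
print(len(Q),Q[:,2].max(),(Q.max(0)+Q.min(0))/2,np.ptp(Q,axis=0),Q.mean(0))
q=P[(abs(P[:,2]-.004)<.003)&(np.hypot(P[:,0]-.666,P[:,1]-.05)<.04)]; print(len(q),len(q)>8 and fit(q))
B=P[(P[:,2]>.12)&(P[:,2]<.24)&(np.hypot(P[:,0]-.666,P[:,1]-.05)>.03)&(np.hypot(P[:,0]-.666,P[:,1]-.05)<.14)]
for z in(.12,.15,.17,.19,.21): 
    b=B[(B[:,2]>=z)&(B[:,2]<z+.03)]; print(z,len(b),len(b) and (b.min(0).round(3),b.max(0).round(3)))
cv2.imwrite("pics/w5.png",c["image"][...,::-1])
```

```text
17.45 [0.66609409 0.05077054 0.17740743] [ 3.14142202e+00  3.60899260e-04 -3.96354014e-01]
1585 0.144008066683082 [0.66703819 0.05237215 0.14156954] [0.0242412  0.02398357 0.00487705] [0.66739435 0.05224851 0.14178085]
1976 (array([0.6663, 0.0529, 0.0291]), np.float64(0.003))
0.12 588 (array([ 0.731, -0.056,  0.12 ]), array([ 0.784, -0.016,  0.15 ]))
0.15 556 (array([ 0.64 , -0.053,  0.15 ]), array([0.746, 0.098, 0.18 ]))
0.17 2878 (array([ 0.64, -0.05,  0.17]), array([0.744, 0.102, 0.2  ]))
0.19 4151 (array([ 0.64 , -0.049,  0.19 ]), array([0.741, 0.102, 0.22 ]))
0.21 5179 (array([ 0.64 , -0.007,  0.21 ]), array([0.697, 0.103, 0.24 ]))
```

View pics/w5.png

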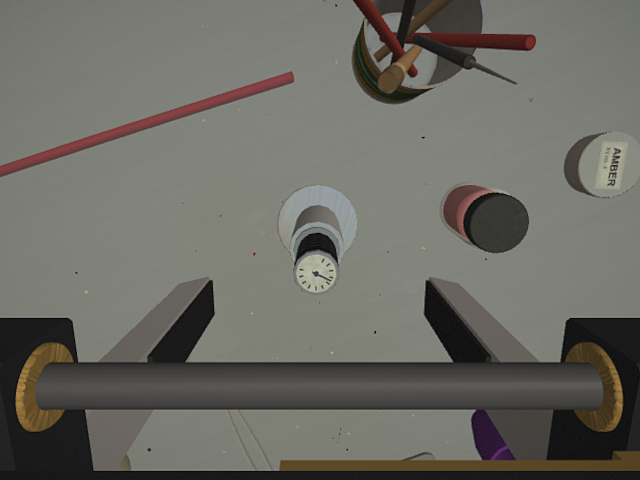

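The dial is at (316,272), giving an axis at (0.667, 0.052), and the brushes at (400,60) are well clear. I'll lower and grip the handle.

>>> apply_moves:
  plan: [0, -2, 15, 0, 0, 0, 22, 0, 0, 0, 20, 0, 0, 0, 12, 0, 0, 0, 6, 0, 0, 0, 2, 0, 0, 0, 0, 0]

```text
time_s: 18.15
ee_pos: [0.6672, 0.0528, 0.101]
eef_rot: [-3.141, -0.001, -0.399]
force: [0.2, -0.3, 0.6]
grip_width: 0.0942
grip_force: 0.0
```

>>> apply_moves:
  plan: [0, 0, 0, 0, 0, 0, 0, 0, 0, 0, 0, 0, 0, 0, 0, 0, 0, 0, 0, 0, 0, 0, 0, 0, 0, 0, 0, 0, 0, 0, 0, 0, 0, 0, 0, 0, 0, 0, 0, 0]
  hand: -1
  squeeze: 25

```text
time_s: 19.15
ee_pos: [0.667, 0.0528, 0.1006]
eef_rot: [3.142, 0.0, -0.399]
force: [-0.0, -0.7, 0.9]
grip_width: 0.024
grip_force: 25.0
```

>>> apply_moves:
  plan: [0, 0, -4, 0, 0, 0, -10, 0, 0, 0, -18, 0, 0, 0, -20, 0, 0, 0, -20, 0, 0, 0, -18, 0, 0, 0, -10, 0, 0, 0, 0, -0.1, 0, 0, 0, -0.1, 0, 0, 0, -0.1, 0, 0, 0, -0.1, 0, 0, 0, 0]

```text
time_s: 20.35
ee_pos: [0.6669, 0.0528, 0.2007]
eef_rot: [-3.142, 0.0, 0.002]
force: [-1.2, -0.6, -0.7]
grip_width: 0.0237
grip_force: 25.0
```

>>> apply_moves:
  plan: [-10, -5, 0, 0, -18, -12, 0, 0, -22, -20, 0, 0, -24, -25, 0, 0, -24, -28, 0, 0, -20, -30, 0, 0, -12, -30, 0, 0, -8, -30, 0, 0, 0, -30, 0, 0, 0, -28, 0, 0, 0, -24, 0, 0, 0, -15, 0, 0, 0, -9, 0, 0, 0, 0, 0, 0, 0, 0, 0, 0, 0, 0, 0, 0]

```text
time_s: 21.95
ee_pos: [0.529, 0.3378, 0.2008]
eef_rot: [3.142, -0.0, -0.0]
force: [-0.1, -0.1, -1.0]
grip_width: 0.0235
grip_force: 25.0
```

Run:
```python
from m import *
o=monitor.get_obs(); print(o["time_s"],o["ee_pos"].round(4),o["eef_rot"].round(4),o["force"].round(2),o["grip_width"])
ims=[]
for n in("wrist","scene","side"):
    c=camera(n); np.savez(n+"2.npz",**c); W=cloud(c)
    P=W[c["range_z"]>0]; P=P[np.hypot(P[:,0]-.529,P[:,1]-.340)<.03]
    for lo,hi,k in((.120,.182,"stem"),(.191,.2,"fl")):
        Q=P[(P[:,2]>lo)&(P[:,2]<hi)]
        if len(Q)>8: print(n,k,len(Q),"mean",Q.mean(0).round(4),"span",np.ptp(Q,axis=0).round(4))
    R=cv2.Rodrigues(c["rvec"])[0]
    u=c["mtx"]@(R@np.array([.529,.34,.11])+np.ravel(c["tvec"])); u=(u[:2]/u[2]).astype(int); print(n,"tip expected px",u)
    x,y=np.clip(u[0]-65,0,510),np.clip(u[1]-85,0,310); print("crop origin",x,y)
    ims.append(cv2.resize(c["image"][y:y+170,x:x+130],(260,340),interpolation=2))
cv2.imwrite("pics/p1.png",cv2.resize(np.hstack(ims),(780,510))[...,::-1])
```

```text
21.95 [0.529  0.3378 0.2008] [ 3.1415e+00 -1.0000e-04 -5.0000e-04] [-0.13 -0.06 -0.98] 0.023522867772232538
wrist stem 97 mean [0.5325 0.3383 0.1354] span [0.0035 0.0073 0.0267]
wrist fl 430 mean [0.5389 0.3387 0.1938] span [0.0139 0.0296 0.009 ]
wrist tip expected px [316 249]
crop origin 251 164
scene stem 247 mean [0.5262 0.3389 0.1534] span [0.0093 0.0089 0.0611]
scene fl 181 mean [0.5207 0.3415 0.1946] span [0.0268 0.0298 0.0089]
scene tip expected px [166 311]
crop origin 101 226
side stem 78 mean [0.5286 0.3348 0.1529] span [0.0069 0.0101 0.0594]
side fl 47 mean [0.5277 0.3289 0.1937] span [0.0275 0.0217 0.008 ]
side tip expected px [318 170]
crop origin 253 85
```

View pics/p1.png

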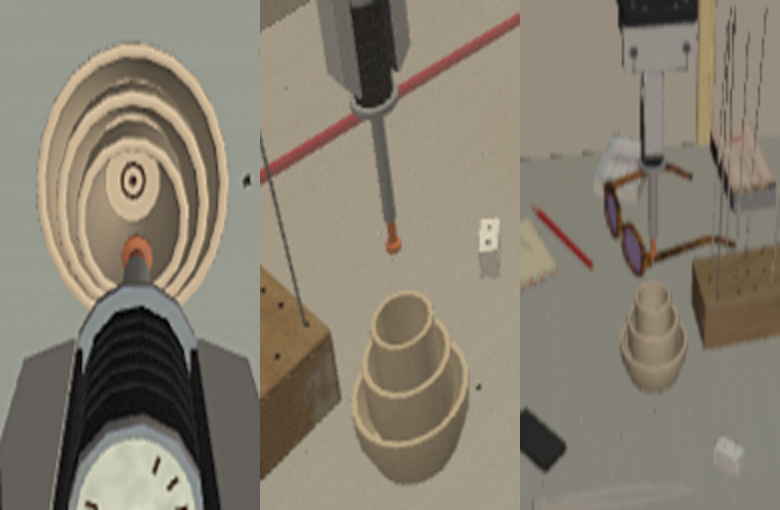

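Left, the wrist view: the mark is at about (317,224) in full pixels and the copper tip at about (319,246). I'll fit the stem's axis and locate the mark.

Run:
```python
from m import *
S=[]
for n in("wrist","scene","side"):
    c=dict(np.load(n+"2.npz")); W=cloud(c); P=W[c["range_z"]>0]; P=P[np.hypot(P[:,0]-.529,P[:,1]-.339)<.02]
    Q=P[(P[:,2]>.126)&(P[:,2]<.184)]; S.append(Q)
    if n!="wrist":
      R=cv2.Rodrigues(c["rvec"])[0]; o=-R.T@np.ravel(c["tvec"]); 
      f=lambda p:np.hypot(Q[:,0]-p[0]-p[2]*(Q[:,2]-.11),Q[:,1]-p[1]-p[3]*(Q[:,2]-.11))-.004
      r=least_squares(f,[.529,.339,0,0],loss="soft_l1",f_scale=.001); print(n,r.x.round(4),abs(r.fun).mean())
Q=np.vstack(S); r=least_squares(f,[.529,.339,0,0],loss="soft_l1",f_scale=.001); print("all",r.x.round(4))
c=dict(np.load("wrist2.npz")); print("mark",world(c,317,224,.018).round(4)); print("tip",world(c,319,246,.114).round(4))
```

```text
scene [ 0.5289  0.3371 -0.0056  0.0071] 0.0007450816650784953
side [ 0.5306  0.3367 -0.0311  0.0134] 0.0010187000974697892
all [ 0.5294  0.338  -0.0128 -0.0089]
mark [0.5288 0.3398 0.018 ]
tip [0.532  0.3381 0.114 ]
```

The thermometer is upright and needs +2 mm in y. Tip contact is expected at TCP z of about 0.1066, and half travel at 0.1006.

>>> apply_moves:
  plan: [0, -2, 5, 0, 0, 0, 12, 0, 0, 0, 15, 0, 0, 0, 15, 0, 0, 0, 15, 0, 0, 0, 12, 0, 0, 0, 8, 0, 0, 0, 5, 0, 0, 0, 3, 0, 0, 0, 2, 0, 0, 0, 0, 0, 0, 0, 0, 0, 0, 0, 0, 0]

```text
time_s: 23.4
ee_pos: [0.5289, 0.3408, 0.109]
eef_rot: [-3.141, -0.001, 0.001]
force: [0.2, 0.6, -0.7]
grip_width: 0.0235
grip_force: 25.0
```

>>> apply_moves:
  plan: [0, 0, 1, 0, 0, 0, 1, 0, 0, 0, 1, 0, 0, 0, 1, 0, 0, 0, 1, 0, 0, 0, 1, 0, 0, 0, 1, 0, 0, 0, 1, 0, 0, 0, 0, 0, 0, 0, 0, 0, 0, 0, 0, 0]

```text
time_s: 24.5
ee_pos: [0.5288, 0.3407, 0.1007]
eef_rot: [-3.142, -0.0, 0.001]
force: [1.0, -0.1, 0.5]
grip_width: 0.0239
grip_force: 25.0
```

Run:
```python
from m import *
o=monitor.get_obs(); print(o["time_s"],o["ee_pos"].round(4),o["eef_rot"].round(4),o["force"].round(2))
for n in("wrist","scene","side"):
    c=camera(n); W=cloud(c); P=W[c["range_z"]>0]; P=P[np.hypot(P[:,0]-.529,P[:,1]-.340)<.045]
    Q=P[(P[:,2]>.0862)&(P[:,2]<.096)&(np.hypot(P[:,0]-.529,P[:,1]-.34)<.018)]
    if len(Q)>8: print(n,"flange z pct",np.percentile(Q[:,2],[2,25,50,75,98]).round(4),"mid",((Q.max(0)+Q.min(0))/2).round(4))
    Q=P[(P[:,2]>.0715)&(P[:,2]<.077)]
    if len(Q)>8: print(n,"rim",len(Q),fit(Q),"top",np.percentile(Q[:,2],95).round(4))
    if n=="scene": s=c["image"]
    if n=="side": d=c["image"]
cv2.imwrite("pics/fin.png",np.hstack([cv2.resize(s[240:400,90:250],(400,400)),cv2.resize(d[110:230,260:380],(400,400))])[...,::-1])
```

```text
24.5 [0.5288 0.3407 0.1007] [-3.1416e+00 -1.0000e-04  8.0000e-04] [ 0.96 -0.15  0.46]
wrist flange z pct [0.0882 0.0904 0.0909 0.0915 0.0952] mid [0.5369 0.3413 0.0912]
wrist rim 725 (array([0.529 , 0.3399, 0.019 ]), np.float64(0.0008)) top 0.0737
scene flange z pct [0.0891 0.0915 0.0926 0.0936 0.0954] mid [0.5243 0.3406 0.0923]
scene rim 195 (array([0.527 , 0.3395, 0.0188]), np.float64(0.0024)) top 0.076
side flange z pct [0.088  0.0903 0.0918 0.0927 0.0954] mid [0.5288 0.3332 0.0915]
side rim 50 (array([0.5281, 0.337 , 0.0183]), np.float64(0.0034)) top 0.0758
```

View pics/fin.png

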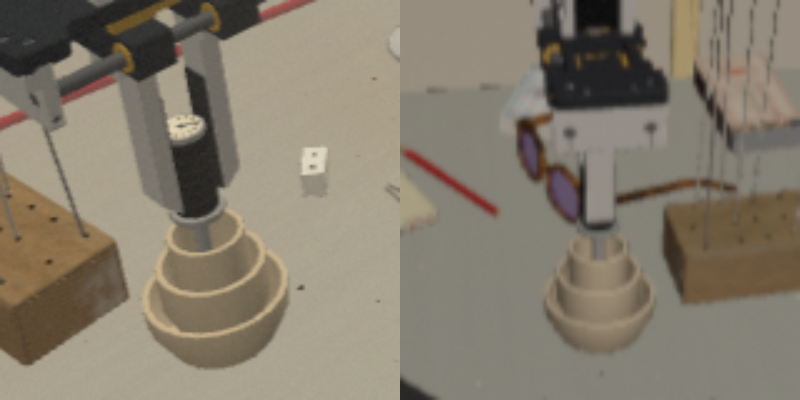

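The set is still nested, with the thermometer upright in the crucible at (205,230) in the left half. The flange is at about 91.5 mm and the bearing force rose by about 1.3 N, which matches half travel. Handing in.

>>> apply_moves:
  plan: [0, 0, 0, 0, 0, 0, 0, 0, 0, 0, 0, 0, 0, 0, 0, 0, 0, 0, 0, 0]

```text
time_s: 25.15
ee_pos: [0.5288, 0.3407, 0.1006]
eef_rot: [3.142, 0.0, 0.001]
force: [0.4, 0.3, 0.4]
grip_width: 0.0239
grip_force: 25.0
```

```bash
python3 -c "
from station import monitor,ctrl
o=monitor.get_obs();print(o['force'],o['ee_pos'],o['joint_vel']);print(ctrl.hand_in())"
```

```text
[0.42771852 0.25425888 0.4094606 ] [0.52876516 0.34069513 0.10064248] [1.04473706e-04 2.13731128e-04 1.79741184e-03 6.94227088e-05
 1.43760074e-03 2.45668755e-04]
the job is handed in; nothing more can be done
None
```

I handed the job in at about 25 s: the set measured as nested, and the thermometer is held upright on the mark, pressed in about 6 mm by my measurements; the hand-in gave no verdict.

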